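# Make room in a terminal strip and snap in another block

### The arm

A 6-joint arm with a two-finger parallel gripper is mounted at the origin on a cart in front of the work surface, level with it; the furniture and walls round the work are solid. World frame = base frame: x ahead of the robot, y to its left, z up, the work surface at z = 0. Lengths are in mm, angles in rad, forces in N, time in s.
With the tool pointing down it reaches from about 350 to 775 mm from the base axis. Payload 7.3 kg.
Tool frame: the origin (TCP) lies at the very end of the fingers, on their centre line; the grasp point (between the pads) lies 19 mm behind it; z points along the fingers, y is the line along which they close (so a half turn about z gives the same grasp; the last joint's range is limited). The gripper opens to 92 mm and grips with 3 to 60 N. Pads are 19 mm wide; open, the fingers measure 130 mm over their backs; the gripper's body (75 mm by 190 mm) begins 47 mm behind the grasp point.
Start: joints at [-1.317, 0.342, 1.524, -0, 1.275, -0.146], TCP at [204.371, -483.609, 226.741] pointing down, gripper open.
Joint ranges: [-2.53, 2.53], [-0.77, 2.02], [0.04, 2.7], [-1, 4.14], [0.28, 2.66], [-3.11, 3.11]. Speed limits (rad/s): [2.57, 2.57, 3.14, 3.14, 3.14, 3.14].

### API

Orientations are given as [roll, pitch, yaw] about the fixed x, y, z axes, in that order (R = Rz(yaw) Ry(pitch) Rx(roll)).
In Python, from plant import * gives the robot as it stands.
- The arm moves only by the tool arm_command, never from a script. Its arguments are lists of equal length, an entry for each row: "gripper": the finger opening in mm, from 0 to 91.8; "dp": the shift along the tool's x, y, z in units of 25 mm (1.0 is 25 mm), a list of three; "twist": the turn about the tool's z in units of 5 degrees (1.0 is 5 degrees). A call has exactly 5 rows; each row shifts and turns the commanded pose from where the row before left it, along the tool's axes as they then stand; what a row does not reach is not made up. A row lasts 1/8 s, in which the tool goes at most 62.5 mm and 10.7 degrees, less where a joint would pass 70% of its speed; a pose out of reach is approached as far as the arm can. A call is refused whole if a number of a shift passes 1 or a number of a turn 1, either way. A call with a gripper value outside its range is refused whole. The fingers move at their own pace and stop on an object; the grip force is fixed at half the most. Time passes only in rows, so rows that do not move let the fingers close, or fill a call up. It gives the time, the measured TCP pose, the force, the opening and the grip force at its end, in the units of the state.
- get_obs(): the state, without advancing time (a new reading comes with each control period).
- capture(name): name is "side" or "top"; returns the picture (420x560x3 uint8, red, green, blue); there is no depth.
- get_calibration(name): a dict with "mtx" (3x3 intrinsics, pixels), "dist_coeffs" ([k1, k2, p1, p2, k3] as OpenCV has them; the pictures are not rectified), "position" and "attitude" of the camera in the world. Camera axes: x right, y down, z forward; pixel columns grow to the right and rows downward; lengths in mm; the calibration is good to about 2 mm. A picture is of the moment at which its call begins. get_calibration takes no time and is no camera call.
- close_job(): hands the job in; it is judged then, once.
The state is a dict: "time": time; "joint_positions": joint angles; "dq": joint speeds; "tau": joint torques, N m; "tool_pos": TCP position; "tcp_rot": TCP orientation; "contact_force": force on the tool from outside, world axes, zero at the start; "moment": the same for the moment, N m; "grip_width": finger opening in mm; "finger_force": force on a finger pad.
Only numpy, scipy, OpenCV 4.12 (cv2) and the standard library are available. Lean on these libraries where they do the work, as an engineer would, in place of code of your own. Each camera call takes 0.05 s, during which the arm holds its last target. There are 200 camera calls.

### The job

On the mounting plate, push the tall power supply along its rail, clear of the three grey terminal blocks it touches, until it bears firmly against the rubber-tipped stop bolt, without forcing it. Then take the blue terminal block from the bench and snap it fully down onto the rail in the gap you have opened. Leave the grey blocks where they are.

Things in the scene. Friction and masses are not known exactly. Their poses are not given: they have to be found in the camera images.
- panel: White mounting plate fixed on the bench, 170 x 295 x 3 mm, with a rail along y. Origin on the bench under the rail's centre line; x across the rail away from the robot, y along it from the grey blocks to the stop, z up. A fixed end clamp, 39 mm high, stands at y = -131 to -121 mm; a wiring duct 33 mm high lies along the far side at x = 61 to 87 mm.
- rail_top (a point): Point in the upper face of the 35 mm wide metal top-hat rail, on its centre line, 13 mm above the panel's origin; axes as the panel's. The rail runs from y = -132 to +147 mm of this point; its flanges are 2.5 mm thick and free underneath at both edges.
- supply: Aluminium-coloured power supply with vents and a black top: 90 mm across the rail (x), 76 mm along it (y), 85 mm high (with its terminals the top is 103 mm over the bench), 0.36 to 0.56 kg. It hooks under the rail: it cannot be lifted off, only slid along, against 1 to 2 N of friction. Origin: middle of its underside, on the rail; axes as the panel's. Too big to grip.
- push_point (a point): Point in the supply's -y face, the one that touches the grey blocks, on its middle line and 68 mm over the bench. The blocks are lower, so the face is bare from 53 mm over the bench upwards and can be pushed there, along +y, by fingers that reach down over the blocks without touching them. Axes as the supply's. Pushed here it slides straight.
- stop: Steel bracket bolted astride the rail, 64 mm wide (x), 6 mm thick, 92 mm high. Origin: on the plate, in its face that looks at the supply (-y). From that face a bolt with a black rubber buffer, 19 mm across, sticks out towards the supply, 68 mm above the origin, by 10 to 40 mm: a setting that is not measured. The rubber yields 1 mm per 5 N. Firm is 5 N or more, kept for a moment; 15 N is forcing it.
- block_1_mid (a point): Grey terminal block next to the end clamp: 56 mm across the rail, 18 mm along it, top 53 mm over the bench, upper half narrower (40 mm). Loose on the rail: it is easily shoved or dragged along. Point: its centre, 25 mm above its feet. Axes as the panel's.
- block_2_mid (a point): The middle grey terminal block, like the first.
- block_3_mid (a point): The grey terminal block that touches the supply, like the first.
- spare_mid (a point): Blue terminal block standing on the bench, 70 g, 18 mm thick (y), 49 mm high. Lower part 56 mm long (x); the top 20 mm are 40 mm long: grip it there, across these 40 mm (along x). Point: its centre, 25 mm above its feet. On the rail its x lies across the rail, either way round. Fully down, this point is 15.8 mm above the rail's upper face; before it snaps it stands about 7 mm higher.
- spare_feet (a point): Middle of the blue block's underside, level with the ends of its two feet, which stand 39 mm apart inside and straddle the rail. On each foot a small black sprung nose must be pressed past the rail's edge, with about 8 to 18 N downwards in all, and clicks in under it; fully down, this point is 9.2 mm below the rail's upper face. Axes as the block's.
Things that resemble listed ones, but are neither listed nor needed, are in the scene too. Several things look just like the part that bears spare_mid: the one meant starts farthest to the robot's right.

How it is judged (in metres and radians):
On the way, in this order (a step that is already met when the one before it is completed fails the run):
1. the power supply has been slid at least 30 mm clear of the grey blocks (y of supply in the frame of panel above 0.001 m), for 0.1 s.
2. the power supply bears on the stop with at least 5 N for 0.3 s (contact force between supply and stop above 5 N), for 0.3 s.
At the end, for the whole second after the job is handed in: Blue block snapped fully down on the rail between the grey blocks and the supply (height within 2 mm, within 4 mm across the rail, upright and square within 5 degrees); supply flat on the rail and still at the stop end, its centre at most 81.5 mm from the bracket face (y of supply in the frame of stop above -0.0815 m and angle between supply's own z axis and vertical below 0.06 rad and z of spare_mid in the frame of panel between 0.0265 and 0.0306 m and x of spare_mid in the frame of panel between -0.004 and 0.004 m and y of spare_mid in the frame of panel above -0.06 m and y of spare_mid in the frame of supply below -0.04 m and angle between the y axis of spare_mid and the y axis of panel, either way round below 0.12 rad and angle between spare_mid's own z axis and vertical below 0.08 rad); the robot touches nothing.
It fails at once if the power supply is forced against the stop with more than 15 N (contact force between supply and stop above 15 N).
It fails at once if a grey block is moved more than 4 mm (distance of any of block_1_mid, block_2_mid, block_3_mid from where it was at the start of the episode above 0.004 m).
It also fails if it takes over 64 s, if anything falls off the work surface, if the arm or the gripper's body presses on something with over 40 N, if the wrist force passes 120 N, or if a joint passes its speed limit or range.

## Working session

There is one attempt and no reset: what is moved stays moved. The work goes in short steps, Python scripts to look and compute and a tool call to move; the robot and the scene stay as the last step left them, time stands still between calls to the robot, and variables do not carry over. Pictures are saved under pics/ and viewed, at most 10 in all, crops included, and the job is handed in when it is done.

Besides the shell and the picture viewer there is one more tool, called after "Emit:" by a JSON object that holds its "fn" and its "kwargs", one argument or row to a line. arm_command: Moves the arm, as the interface text tells. Its arguments: {"type":"object","properties":{"gripper":{"type":"array"},"dp":{"type":"array"},"twist":{"type":"array"}},"required":["gripper","dp","twist"]}

```bash
mkdir -p pics; ls
python3 - <<'E'
from plant import *
import cv2
for n in("side","top"):
    im=capture(n); cv2.imwrite(f"pics/{n}0.png",im[:,:,::-1]); c=get_calibration(n); print(n,c)
o=get_obs();print(o)
E
```

```text
pics
side {'mtx': array([[482.12772587,   0.        , 271.18006544],
       [  0.        , 482.12772587, 212.53390033],
       [  0.        ,   0.        ,   1.        ]]), 'dist_coeffs': array([0.03475957, 0.        , 0.        , 0.        , 0.        ]), 'position': array([ 515.70802977, -582.18232584,  920.60579068]), 'attitude': array([-2.30154882,  0.00664988, -0.03521602])}
top {'mtx': array([[472.30468844,   0.        , 274.96303935],
       [  0.        , 472.30468844, 206.48936102],
       [  0.        ,   0.        ,   1.        ]]), 'dist_coeffs': array([-0.10856913,  0.        ,  0.        ,  0.        ,  0.        ]), 'position': array([ 419.14727003,  366.63245212, 1251.1850362 ]), 'attitude': array([-3.04640531,  0.00390794, -1.56811011])}
{'time': 0.1, 'joint_positions': array([-1.31700306e+00,  3.42640878e-01,  1.52492577e+00,  2.78301539e-05,
        1.27544330e+00, -1.45985496e-01]), 'dq': array([ 0.00146792, -0.00173355, -0.0021324 ,  0.00098781,  0.00042464,
       -0.00039371]), 'tau': array([ 1.61874119e-03, -4.32005847e+01, -2.44693279e+01,  7.20303459e-02,
        5.26095985e-02, -5.39410462e-05]), 'tool_pos': array([ 204.27714501, -483.21756257,  226.11930223]), 'tcp_rot': array([-3.14019431e+00, -2.32500782e-04,  3.99770478e-01]), 'contact_force': array([-0.05283442, -0.84684121,  0.1644743 ]), 'moment': array([ 0.02619238, -0.05220111,  0.03807   ]), 'finger_force': 0.0, 'grip_width': 91.84112033576893}
```

View pics/side0.png

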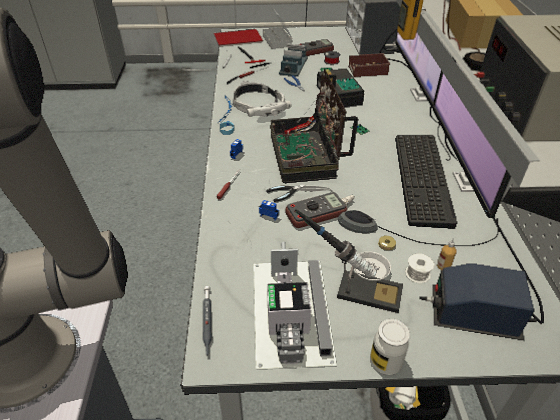

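View pics/top0.png

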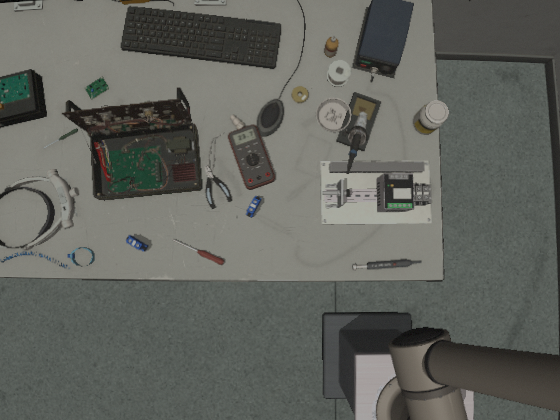

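The side view shows the plate at about (255–335, 262–368) and blue blocks at (269,209) and (236,149). The top view shows the plate at (320–432, 160–224) and blue blocks at (254,206) and (137,243). The rightmost blue block, at (254,206) in the top view, is the one meant.

Run:
```python
import cv2,numpy as np
s=cv2.imread("pics/side0.png");t=cv2.imread("pics/top0.png")
def crop(im,x,y,w,h,k):return cv2.resize(im[y:y+h,x:x+w],None,fx=k,fy=k,interpolation=cv2.INTER_CUBIC)
a=crop(s,245,235,100,140,4) #400x560
b=crop(t,315,155,122,75,3)   #366x225
b=crop(t,318,155,120,75,3.33)
b=cv2.resize(b,(400,250))
c=cv2.resize(crop(t,234,186,40,40,1),(200,200),interpolation=cv2.INTER_CUBIC)
d=cv2.resize(crop(s,250,190,40,40,1),(200,200),interpolation=cv2.INTER_CUBIC)
out=np.zeros((560,800,3),np.uint8);out[:,:400]=a;out[:250,400:]=b;out[260:460,400:600]=c;out[260:460,600:]=d
cv2.imwrite("pics/c0.png",out)
```

```text
(no output)
```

View pics/c0.png

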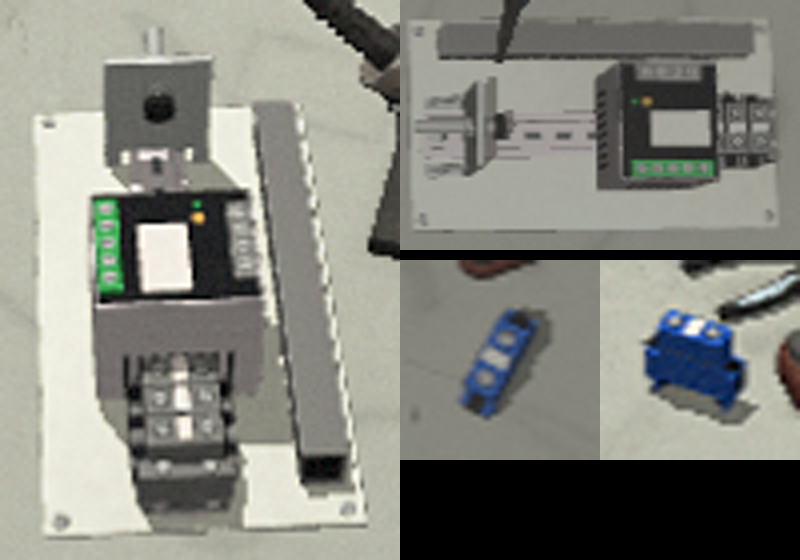

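```bash
cat > h.py <<'E'
from plant import *
import cv2,numpy as np
from scipy.spatial.transform import Rotation as Ro
from scipy.optimize import least_squares
CAL={n:get_calibration(n) for n in("side","top")}
def proj(n,P):
    c=CAL[n];R=Ro.from_euler("xyz",c["attitude"]).as_matrix().T
    return cv2.projectPoints(np.float64(P).reshape(-1,1,3),cv2.Rodrigues(R)[0],-R@c["position"],c["mtx"],c["dist_coeffs"])[0].reshape(-1,2)
def unproj(n,uv,z):
    c=CAL[n];R=Ro.from_euler("xyz",c["attitude"]).as_matrix()
    q=cv2.undistortPoints(np.float64(uv).reshape(-1,1,2),c["mtx"],c["dist_coeffs"]).reshape(-1,2)
    d=np.c_[q,np.ones(len(q))]@R.T; return c["position"]+d*((z-c["position"][2])/d[:,2])[:,None]
def W(p,L):  # pose (x,y,yaw) local->world
    L=np.float64(L).reshape(-1,3);c,s=np.cos(p[2]),np.sin(p[2])
    return np.c_[p[0]+c*L[:,0]-s*L[:,1],p[1]+s*L[:,0]+c*L[:,1],L[:,2]]
def zoom(im,x,y,w,h,k):return cv2.resize(im[y:y+h,x:x+w],None,fx=k,fy=k,interpolation=cv2.INTER_CUBIC)
E
python3 - <<'E'
from h import *
sp=lambda u,v:((u+.5)/4-.5+245,(v+.5)/4-.5+235)
tp=lambda u,v:((u-400+.5)/(10/3)-.5+318,(v+.5)/(10/3)-.5+155)
S=[(33,117,-1,1,'p'),(45,535,-1,-1,'p'),(367,524,1,-1,'p'),(92,197,-1,1,'s'),(250,190,1,1,'s'),(97,302,-1,-1,'s'),(262,294,1,-1,'s')]
T=[(413,18,1,1,'p'),(773,18,1,-1,'p'),(412,228,-1,1,'p'),(775,232,-1,-1,'p'),(716,62,1,-1,'s'),(718,182,-1,-1,'s'),(626,62,1,1,'s'),(620,186,-1,1,'s')]
def L(i,j,k,v): return (v[3]+85*i,v[4]+147.5*j,3) if k=='p' else (45*i,-29+38*j,98)
def f(v,full=False):
    r=[]
    for n,Q,g in(("side",S,sp),("top",T,tp)):
        r.append(proj(n,W(v[:3],[L(i,j,k,v) for _,_,i,j,k in Q]))-[g(a,b) for a,b,*_ in Q])
    return r if full else np.concatenate(r).ravel()
o=least_squares(f,[500,-220,0,0,0],loss="soft_l1")
print(o.x.round(3));[print(r.round(1).tolist()) for r in f(o.x,True)]
np.save("panel.npy",o.x)
v=o.x
for n in("side","top"): print(n,proj(n,W(v,[(0,-120,13)])))
# blue quick
cam=lambda u,v,x0,y0,X,Y:((u-X+.5)/5-.5+x0,(v-Y+.5)/5-.5+y0)
print("blue top",unproj("top",[cam(497,362,234,186,400,260)],49),"side",unproj("side",[cam(693,325,250,190,600,260)],49))
E
```

```text
[568.559  95.469 119.383  10.938   6.076]
[[0.8, -0.5], [-0.8, 0.4], [-0.2, 0.2], [-1.4, -1.0], [-0.0, -0.6], [-1.5, 1.1], [0.4, 1.6]]
[[-0.8, -0.1], [-0.5, 0.3], [0.1, 0.2], [1.0, -1.2], [0.2, -0.2], [0.7, -0.2], [-2.9, -0.3], [-0.3, -1.4]]
side [[289.89334802 355.66772999]]
top [[423.65603826 195.05636287]]
blue top [[535.04242349 427.830009    49.        ]] side [[537.35352582 431.51063417  49.        ]]
```

```bash
cat > ov.py <<'E'
from h import *
def box(x0,x1,y0,y1,z):return [(x0,y0,z),(x1,y0,z),(x1,y1,z),(x0,y1,z)]
def overlay(n,im,v,shapes,x,y,w,h,k):
    o=zoom(im,x,y,w,h,k)
    for L in shapes:
        q=(proj(n,W(v,L))-[x,y]+.5)*k-.5
        cv2.polylines(o,[np.round(q*16).astype(np.int32)],True,(0,255,255),1,cv2.LINE_AA,4)
    return o
E
python3 - <<'E'
from ov import *
v=np.load("panel.npy");v[2]%=2*np.pi;np.save("panel.npy",v)
a,b=v[3:]
sh=[box(a-85,a+85,b-147.5,b+147.5,3),box(-17.5,17.5,-132,147,13),box(-20,20,-121,-67,53),box(-45,45,-67,9,98),box(61,87,-100,140,33),box(-20,20,-131,-121,42)]
s=cv2.imread("pics/side0.png");t=cv2.imread("pics/top0.png")
A=overlay("top",t,v,sh,318,157,120,72,5)
B=overlay("side",s,v,sh,250,240,90,132,4.2)
out=np.zeros((600,800,3),np.uint8)
B=overlay("side",s,v,sh,258,278,60,88,6.5)
out=np.zeros((600,800,3),np.uint8);
A=overlay("top",t,v,sh,318,157,120,72,800/120/2*1.02)[:,:408]
out[:A.shape[0],:A.shape[1]]=A;out[:B.shape[0],410:800]=B[:,:390]
C=overlay("top",t,v,sh,345,172,60,45,6.7);out[255:255+C.shape[0],:402]=C
cv2.imwrite("pics/c1.png",out)
E
```

```text
(no output)
```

View pics/c1.png

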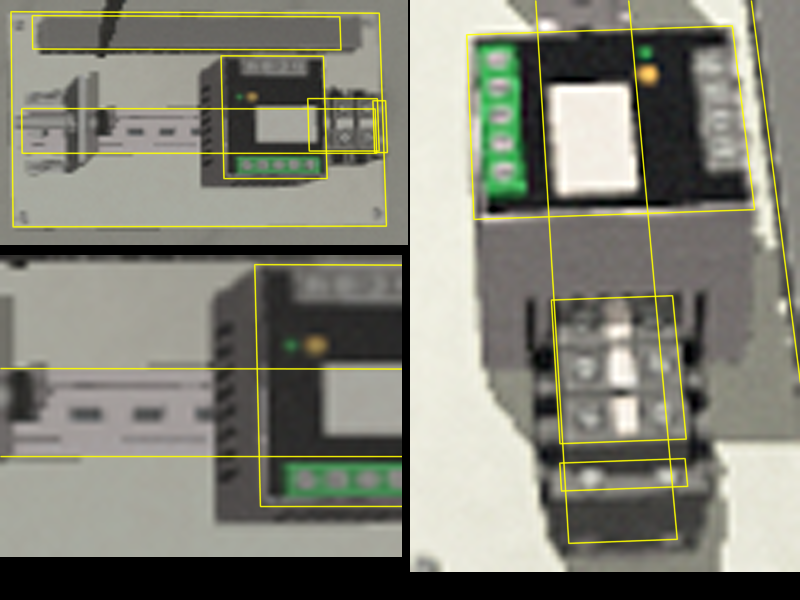

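The overlay fits: the panel's grey blocks, supply top edges and rail agree with the model to about 1 px. Next come the blue block's yaw, the bolt tip and the nearby obstacles.

Run:
```python
from h import *
print("bolt tip",unproj("top",[(352.6,193)],71)," bracket face base",unproj("top",[(347,195)],60))
print("bottle",unproj("top",[(432,118)],90),unproj("side",[(392,330)],100))
print("iron end",unproj("top",[(348,170)],60),unproj("side",[(299,212)],60),"holder",unproj("top",[(335,115)],80))
for n,(x,y) in(("top",(234,186)),("side",(250,190))):
    im=cv2.imread(f"pics/{n}0.png")[y:y+40,x:x+40]
    h=cv2.cvtColor(im,cv2.COLOR_BGR2HSV);m=cv2.inRange(h,(105,110,40),(125,255,255))
    m=cv2.morphologyEx(m,cv2.MORPH_CLOSE,np.ones((5,5)))
    k=max(cv2.findContours(m,0,2)[0],key=cv2.contourArea)
    r=cv2.minAreaRect(k);print(n,r,cv2.contourArea(k))
    if n=="top":
        p=cv2.boxPoints(r)+[x,y];w=unproj(n,p,45);print(w.round(1))
        for i in(0,1):
            d=w[i+1]-w[i];print(np.linalg.norm(d),np.degrees(np.arctan2(d[1],d[0])))
        print("centre",w.mean(0))
    g=im.astype(int)
```

```text
bolt tip [[566.45709349 175.7534456   71.        ]]  bracket face base [[562.65696745 188.36804178  60.        ]]
bottle [[757.94264619 -28.97095048  90.        ]] [[770.91416851 -28.06518555 100.        ]]
iron end [[627.10634442 184.92507068  60.        ]] [[618.25385831 376.61545448  60.        ]] holder [[765.8509115  218.92507776  80.        ]]
top ((18.949827194213867, 19.906574249267578), (6.88235330581665, 20.58823585510254), 28.07248878479004) 107.5
[[516.4 448.2  45. ]
 [563.3 423.7  45. ]
 [555.  408.   45. ]
 [508.1 432.6  45. ]]
52.966205784879214 -27.59700739663662
17.76023534841541 -118.04620517469512
centre [535.71030847 428.149895    45.        ]
side ((18.678380966186523, 19.170272827148438), (19.189104080200195, 15.660073280334473), 17.10272979736328) 214.5
```

```bash
cat > plan.py <<'E'
from h import *
import sys,json
def st():
    o=get_obs();print("t%.2f"%o["time"],"p",o["tool_pos"].round(1),"yaw",np.degrees(o["tcp_rot"][2]).round(2),"F",o["contact_force"].round(2),"w",o["grip_width"].round(1),"ff",o["finger_force"]);return o
def plan(tgt,yawd,n,p=None,y=None,dec=2):
    o=st();p=np.array(o["tool_pos"] if p is None else p,float);y=np.degrees(o["tcp_rot"][2]) if y is None else y
    D,T=[],[]
    for i in range(n):
        t=round(-((yawd-y)/(n-i))/5,dec);w=(np.array(tgt)-p)/(n-i);c,s=np.cos(np.radians(y)),np.sin(np.radians(y))
        A=np.array([[c,s,0],[s,-c,0],[0,0,-1]]);d=np.round(A@w/25,dec)
        D.append(d.tolist());T.append(t);p=p+A.T@d*25;y-=t*5
    for i in range(0,n,5):print("dp",D[i:i+5],"twist",T[i:i+5])
    print("end",p.round(1),y,"max",np.abs(D).max(),np.abs(T).max())
E
python3 -c "
from plan import *
plan((567.5,10,130),90.1,25)"
```

```text
Traceback (most recent call last):
  File "plan.py", line 6, in plan
    o=st();p=np.array(o["tool_pos"] if p is None else p,float);y=np.degrees(o["tcp_rot"][2]) if y is None else y
  File "plan.py", line 4, in st
    o=get_obs();print("t%.2f"%o["time"],"p",o["tool_pos"].round(1),"yaw",np.degrees(o["tcp_rot"][2]).round(2),"F",o["contact_force"].round(2),"w",o["grip_width"].round(1),"ff",o["finger_force"]);return o
                                                                                                                                                  ^^^^^^^^^^^^^^^^^^^^^
AttributeError: 'float' object has no attribute 'round'
```

```bash
sed -i 's/o\["grip_width"\].round(1)/round(o["grip_width"],1)/' plan.py; python3 -c "
from plan import *
plan((567.5,10,130),90.1,25)"
```

```text
t0.10 p [ 204.3 -483.2  226.1] yaw 22.91 F [-0.05 -0.85  0.16] w 91.8 ff 0.0
dp [[0.84, -0.5, 0.15], [0.87, -0.46, 0.15], [0.89, -0.42, 0.15], [0.9, -0.38, 0.15], [0.92, -0.33, 0.15]] twist [np.float64(-0.54), np.float64(-0.54), np.float64(-0.54), np.float64(-0.54), np.float64(-0.54)]
dp [[0.94, -0.29, 0.15], [0.95, -0.25, 0.15], [0.96, -0.2, 0.16], [0.97, -0.16, 0.15], [0.97, -0.11, 0.16]] twist [np.float64(-0.54), np.float64(-0.54), np.float64(-0.54), np.float64(-0.54), np.float64(-0.54)]
dp [[0.98, -0.06, 0.15], [0.98, -0.02, 0.16], [0.98, 0.03, 0.15], [0.98, 0.07, 0.16], [0.97, 0.12, 0.15]] twist [np.float64(-0.54), np.float64(-0.54), np.float64(-0.54), np.float64(-0.53), np.float64(-0.54)]
dp [[0.97, 0.17, 0.16], [0.96, 0.21, 0.15], [0.94, 0.25, 0.16], [0.93, 0.3, 0.15], [0.92, 0.34, 0.16]] twist [np.float64(-0.53), np.float64(-0.54), np.float64(-0.53), np.float64(-0.54), np.float64(-0.53)]
dp [[0.9, 0.38, 0.15], [0.88, 0.43, 0.16], [0.86, 0.47, 0.15], [0.84, 0.51, 0.16], [0.81, 0.54, 0.15]] twist [np.float64(-0.54), np.float64(-0.53), np.float64(-0.54), np.float64(-0.53), np.float64(-0.54)]
end [567.5  10.  130.1] 90.10516116584726 max 0.98 0.54
```

Emit:
{"fn": "arm_command", "kwargs": {
  "gripper": [0,0,0,0,0],
  "dp": [
    [0.84,-0.5,0.15],
    [0.87,-0.46,0.15],
    [0.89,-0.42,0.15],
    [0.9,-0.38,0.15],
    [0.92,-0.33,0.15]
  ],
  "twist": [-0.54,-0.54,-0.54,-0.54,-0.54]
}}

```text
time: 0.72
tool_pos: [277.4, -384.1, 207.5]
tcp_rot: [-3.141, -0.0, 0.637]
contact_force: [-0.1, -0.2, 0.3]
grip_width: 46.3
finger_force: 0.0
```

Emit:
{"fn": "arm_command", "kwargs": {
  "gripper": [0,0,0,0,0],
  "dp": [
    [0.94,-0.29,0.15],
    [0.95,-0.25,0.15],
    [0.96,-0.2,0.16],
    [0.97,-0.16,0.15],
    [0.97,-0.11,0.16]
  ],
  "twist": [-0.54,-0.54,-0.54,-0.54,-0.54]
}}

```text
time: 1.35
tool_pos: [349.9, -285.3, 188.3]
tcp_rot: [-3.141, -0.0, 0.873]
contact_force: [1.1, -1.3, -0.4]
grip_width: 1.1
finger_force: 0.0
```

Emit:
{"fn": "arm_command", "kwargs": {
  "gripper": [0,0,0,0,0],
  "dp": [
    [0.98,-0.06,0.15],
    [0.98,-0.02,0.16],
    [0.98,0.03,0.15],
    [0.98,0.07,0.16],
    [0.97,0.12,0.15]
  ],
  "twist": [-0.54,-0.54,-0.54,-0.53,-0.54]
}}

```text
time: 1.98
tool_pos: [422.5, -186.6, 169.0]
tcp_rot: [-3.141, -0.0, 1.107]
contact_force: [0.8, 0.4, -0.6]
grip_width: 0.8
finger_force: 0.0
```

Emit:
{"fn": "arm_command", "kwargs": {
  "gripper": [0,0,0,0,0],
  "dp": [
    [0.97,0.17,0.16],
    [0.96,0.21,0.15],
    [0.94,0.25,0.16],
    [0.93,0.3,0.15],
    [0.92,0.34,0.16]
  ],
  "twist": [-0.53,-0.54,-0.53,-0.54,-0.53]
}}

```text
time: 2.6
tool_pos: [495.1, -88.1, 149.5]
tcp_rot: [-3.141, 0.0, 1.34]
contact_force: [-0.1, -0.3, -0.2]
grip_width: 0.4
finger_force: 0.0
```

Emit:
{"fn": "arm_command", "kwargs": {
  "gripper": [0,0,0,0,0],
  "dp": [
    [0.9,0.38,0.15],
    [0.88,0.43,0.16],
    [0.86,0.47,0.15],
    [0.84,0.51,0.16],
    [0.81,0.54,0.15]
  ],
  "twist": [-0.54,-0.53,-0.54,-0.53,-0.54]
}}

```text
time: 3.22
tool_pos: [567.7, 10.3, 130.1]
tcp_rot: [-3.141, 0.0, 1.574]
contact_force: [0.0, 0.3, 0.2]
grip_width: 0.3
finger_force: 0.0
```

Run:
```python
from plan import *
o=st();p=o["tool_pos"]
v=np.load("panel.npy")
out=np.zeros((600,800,3),np.uint8)
for n,(x,y,w,h),X in(("side",(235,225,100,150),0),("top",(318,140,120,100),400)):
    im=capture(n)[:,:,::-1].copy();cv2.imwrite(f"pics/{n}1.png",im)
    z=zoom(im,x,y,w,h,4 if X==0 else 10/3)
    q=(proj(n,p)[0]-[x,y]+.5)*(4 if X==0 else 10/3)-.5;print(n,proj(n,p));cv2.circle(z,tuple(int(round(a)) for a in q),3,(0,0,255),1)
    out[:z.shape[0],X:X+400]=z[:600,:400]
cv2.imwrite("pics/c2.png",out)
```

```text
t3.23 p [567.7  10.3 130.1] yaw 90.2 F [0.01 0.3  0.24] w 0.3 ff 0.0
side [[289.2842228  308.16847277]]
top [[424.38010083 189.72533932]]
```

View pics/c2.png

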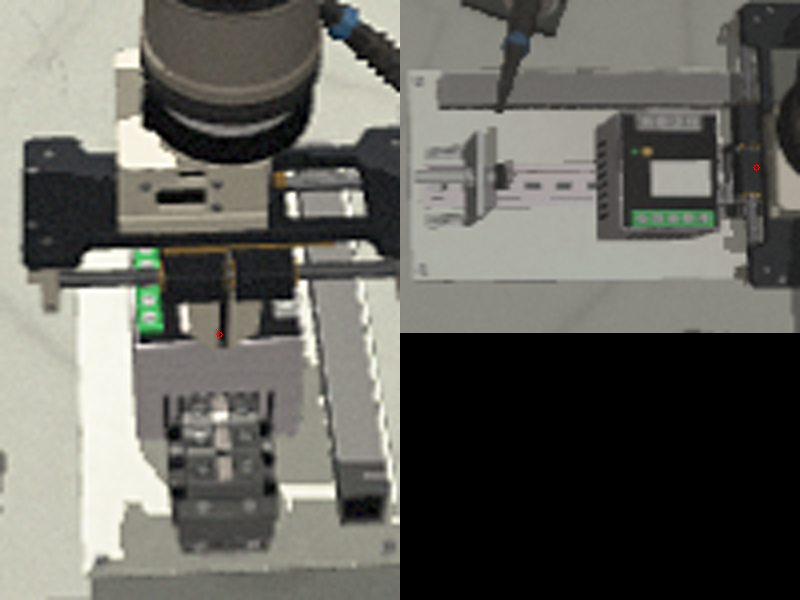

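The side view shows the closed fingertips at (229,345), about 2.5 px right of prediction, and the supply face ahead of them. The fingers hang over the grey blocks and clear of the supply.

Emit:
{"fn": "arm_command", "kwargs": {
  "gripper": [0,0,0,0,0],
  "dp": [
    [0,0,0.7],
    [0,0,0.7],
    [0,0,0.7],
    [0,0,0.6],
    [0,0,0]
  ],
  "twist": [0,0,0,0,0]
}}

```text
time: 3.95
tool_pos: [566.6, 9.3, 62.1]
tcp_rot: [-3.139, -0.0, 1.572]
contact_force: [-0.6, 0.1, -0.6]
grip_width: 0.4
finger_force: 0.0
```

Emit:
{"fn": "arm_command", "kwargs": {
  "gripper": [0,0,0,0,0],
  "dp": [
    [0.1,0,0],
    [0.1,0,0],
    [0.1,0,0],
    [0.1,0,0],
    [0.1,0,0]
  ],
  "twist": [0,0,0,0,0]
}}

```text
time: 4.58
tool_pos: [567.8, 22.1, 63.5]
tcp_rot: [3.141, 0.0, 1.573]
contact_force: [0.8, -2.2, 1.8]
grip_width: 0.5
finger_force: 1.1
```

Emit:
{"fn": "arm_command", "kwargs": {
  "gripper": [0,0,0,0,0],
  "dp": [
    [0.2,0,0],
    [0.35,0,0],
    [0.35,0,0],
    [0.35,0,0],
    [0.35,0,0]
  ],
  "twist": [0,0,0,0,0]
}}

```text
time: 5.2
tool_pos: [567.4, 62.8, 63.1]
tcp_rot: [-3.141, 0.0, 1.573]
contact_force: [0.3, -2.6, 0.2]
grip_width: 0.7
finger_force: 1.1
```

Emit:
{"fn": "arm_command", "kwargs": {
  "gripper": [0,0,0,0,0],
  "dp": [
    [0.2,0,0],
    [0.2,0,0],
    [0.1,0,0],
    [0.1,0,0],
    [0.05,0,0]
  ],
  "twist": [0,0,0,0,0]
}}

```text
time: 5.82
tool_pos: [567.4, 78.3, 63.1]
tcp_rot: [-3.141, 0.0, 1.573]
contact_force: [0.6, -1.5, 0.4]
grip_width: 0.7
finger_force: 1.0
```

Run:
```python
from plan import *
o=st();print(o["tcp_rot"])
im=capture("top")[:,:,::-1];a=cv2.imread("pics/top1.png")
cv2.imwrite("pics/c3.png",np.vstack([zoom(a,318,160,80,50,5),zoom(im,318,160,80,50,5)]))
```

```text
t5.83 p [567.4  78.3  63.1] yaw 90.1 F [ 0.6  -1.54  0.39] w 0.7 ff 0.9938668459653854
[-3.14149200e+00  1.01435977e-04  1.57257355e+00]
```

View pics/c3.png

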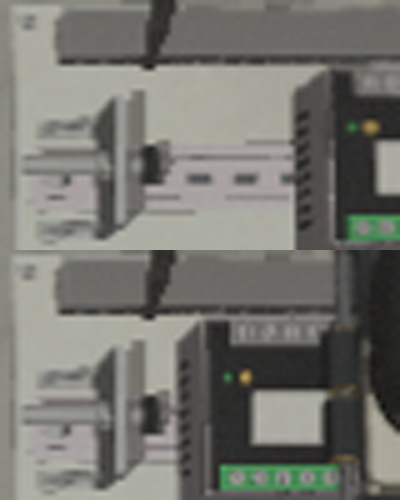

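The supply now stands at col 180–207, and the rubber tip at col 170, leaving a gap of roughly 10 mm. I'll approach slowly.

Emit:
{"fn": "arm_command", "kwargs": {
  "gripper": [0,0,0,0,0],
  "dp": [
    [0.06,0,0],
    [0.06,0,0],
    [0.06,0,0],
    [0.04,0,0],
    [0.04,0,0]
  ],
  "twist": [0,0,0,0,0]
}}

```text
time: 6.5
tool_pos: [567.4, 84.9, 63.2]
tcp_rot: [-3.142, 0.0, 1.573]
contact_force: [-0.3, -1.7, -0.7]
grip_width: 0.4
finger_force: 0.9
```

Emit:
{"fn": "arm_command", "kwargs": {
  "gripper": [0,0,0,0,0],
  "dp": [
    [0.04,0,0],
    [0.04,0,0],
    [0.02,0,0],
    [0.02,0,0],
    [0,0,0]
  ],
  "twist": [0,0,0,0,0]
}}

```text
time: 7.12
tool_pos: [567.4, 87.9, 63.2]
tcp_rot: [3.142, -0.0, 1.573]
contact_force: [0.6, -1.9, 0.0]
grip_width: 0.3
finger_force: 0.6
```

Emit:
{"fn": "arm_command", "kwargs": {
  "gripper": [0,0,0,0,0],
  "dp": [
    [0.04,0,0],
    [0.02,0,0],
    [0.02,0,0],
    [0.02,0,0],
    [0,0,0]
  ],
  "twist": [0,0,0,0,0]
}}

```text
time: 7.75
tool_pos: [567.4, 90.4, 63.2]
tcp_rot: [-3.142, -0.0, 1.573]
contact_force: [0.2, -0.6, -0.9]
grip_width: 0.2
finger_force: 0.6
```

Emit:
{"fn": "arm_command", "kwargs": {
  "gripper": [0,0,0,0,0],
  "dp": [
    [0.02,0,0],
    [0.02,0,0],
    [0.02,0,0],
    [0.02,0,0],
    [0,0,0]
  ],
  "twist": [0,0,0,0,0]
}}

```text
time: 8.38
tool_pos: [567.4, 92.4, 63.2]
tcp_rot: [-3.142, -0.0, 1.573]
contact_force: [0.1, -1.8, -0.4]
grip_width: 0.7
finger_force: 0.5
```

Emit:
{"fn": "arm_command", "kwargs": {
  "gripper": [0,0,0,0,0],
  "dp": [
    [0.02,0,0],
    [0.02,0,0],
    [0.02,0,0],
    [0.02,0,0],
    [0,0,0]
  ],
  "twist": [0,0,0,0,0]
}}

```text
time: 9.0
tool_pos: [567.4, 94.4, 63.2]
tcp_rot: [3.142, 0.0, 1.573]
contact_force: [-0.4, -0.6, -1.3]
grip_width: 0.5
finger_force: 0.6
```

Emit:
{"fn": "arm_command", "kwargs": {
  "gripper": [0,0,0,0,0],
  "dp": [
    [0.02,0,0],
    [0.02,0,0],
    [0.02,0,0],
    [0.02,0,0],
    [0,0,0]
  ],
  "twist": [0,0,0,0,0]
}}

```text
time: 9.62
tool_pos: [567.4, 96.4, 63.2]
tcp_rot: [3.141, 0.0, 1.573]
contact_force: [0.1, -1.1, -1.3]
grip_width: 0.4
finger_force: 0.6
```

Emit:
{"fn": "arm_command", "kwargs": {
  "gripper": [0,0,0,0,0],
  "dp": [
    [0.02,0,0],
    [0.02,0,0],
    [0.02,0,0],
    [0.02,0,0],
    [0,0,0]
  ],
  "twist": [0,0,0,0,0]
}}

```text
time: 10.25
tool_pos: [567.4, 98.1, 63.2]
tcp_rot: [3.141, 0.0, 1.573]
contact_force: [-0.5, -3.7, -0.9]
grip_width: 0.4
finger_force: 1.8
```

Emit:
{"fn": "arm_command", "kwargs": {
  "gripper": [0,0,0,0,0],
  "dp": [
    [0.02,0,0],
    [0.02,0,0],
    [0,0,0],
    [0,0,0],
    [0,0,0]
  ],
  "twist": [0,0,0,0,0]
}}

```text
time: 10.88
tool_pos: [567.4, 98.7, 63.2]
tcp_rot: [-3.142, 0.001, 1.573]
contact_force: [-0.2, -5.8, -0.4]
grip_width: 0.5
finger_force: 3.0
```

Emit:
{"fn": "arm_command", "kwargs": {
  "gripper": [0,0,0,0,0],
  "dp": [
    [0.02,0,0],
    [0.02,0,0],
    [0.01,0,0],
    [0,0,0],
    [0,0,0]
  ],
  "twist": [0,0,0,0,0]
}}

```text
time: 11.5
tool_pos: [567.5, 99.2, 63.3]
tcp_rot: [3.142, 0.002, 1.573]
contact_force: [0.2, -9.1, 1.2]
grip_width: 0.2
finger_force: 4.5
```

Emit:
{"fn": "arm_command", "kwargs": {
  "gripper": [0,0,0,0,0],
  "dp": [
    [0.02,0,0],
    [0,0,0],
    [0,0,0],
    [0,0,0],
    [0,0,0]
  ],
  "twist": [0,0,0,0,0]
}}

```text
time: 12.12
tool_pos: [567.5, 99.5, 63.3]
tcp_rot: [3.141, 0.002, 1.573]
contact_force: [0.4, -10.8, 1.1]
grip_width: 0.0
finger_force: 5.1
```

```bash
python3 -c "
from plan import *
st()
y=90.1
plan((567.5,90,135),y,5,p=(567.5,99.5,63.2),y=y)
plan((535,428.5,100),62,20,p=(567.5,90,135),y=y)
plan((535,428.5,33),62,5,p=(535,428.5,100),y=62)
"
```

```text
t12.12 p [567.5  99.5  63.3] yaw 90.11 F [  0.39 -10.84   1.15] w 0.0 ff 5.055417940020561
t12.12 p [567.5  99.5  63.3] yaw 90.11 F [  0.39 -10.84   1.15] w 0.0 ff 5.055417940020561
dp [[-0.08, -0.0, -0.57], [-0.07, -0.0, -0.58], [-0.08, -0.0, -0.57], [-0.07, -0.0, -0.58], [-0.08, -0.0, -0.57]] twist [-0.0, -0.0, -0.0, -0.0, -0.0]
end [567.5  90.  135. ] 90.1 max 0.58 0.0
t12.12 p [567.5  99.5  63.3] yaw 90.11 F [  0.39 -10.84   1.15] w 0.0 ff 5.055417940020561
dp [[0.68, -0.06, 0.07], [0.68, -0.08, 0.07], [0.67, -0.1, 0.07], [0.67, -0.11, 0.07], [0.67, -0.13, 0.07]] twist [0.28, 0.28, 0.28, 0.28, 0.28]
dp [[0.66, -0.15, 0.07], [0.66, -0.16, 0.07], [0.66, -0.18, 0.07], [0.65, -0.19, 0.07], [0.65, -0.21, 0.07]] twist [0.28, 0.28, 0.28, 0.28, 0.28]
dp [[0.64, -0.23, 0.07], [0.64, -0.24, 0.07], [0.63, -0.26, 0.07], [0.62, -0.27, 0.07], [0.62, -0.29, 0.07]] twist [0.28, 0.28, 0.28, 0.28, 0.28]
dp [[0.61, -0.3, 0.07], [0.6, -0.32, 0.07], [0.59, -0.33, 0.07], [0.58, -0.34, 0.07], [0.58, -0.36, 0.07]] twist [0.28, 0.28, 0.29, 0.28, 0.29]
end [535.1 428.5 100. ] 61.99999999999989 max 0.68 0.29
t12.12 p [567.5  99.5  63.3] yaw 90.11 F [  0.39 -10.84   1.15] w 0.0 ff 5.055417940020561
dp [[0.0, 0.0, 0.54], [0.0, 0.0, 0.54], [0.0, 0.0, 0.53], [0.0, 0.0, 0.54], [0.0, 0.0, 0.53]] twist [-0.0, -0.0, -0.0, -0.0, -0.0]
end [535.  428.5  33. ] 62.0 max 0.54 0.0
```

Emit:
{"fn": "arm_command", "kwargs": {
  "gripper": [0,0,0,0,0],
  "dp": [
    [-0.4,0,0],
    [0,0,-0.7],
    [0,0,-0.8],
    [0,0,-0.8],
    [0,0,-0.6]
  ],
  "twist": [0,0,0,0,0]
}}

```text
time: 12.75
tool_pos: [567.6, 91.4, 136.6]
tcp_rot: [3.141, -0.001, 1.573]
contact_force: [-0.2, -0.6, -0.5]
grip_width: 0.1
finger_force: 0.0
```

Emit:
{"fn": "arm_command", "kwargs": {
  "gripper": [66,66,66,66,66],
  "dp": [
    [0.68,-0.06,0.07],
    [0.68,-0.08,0.07],
    [0.67,-0.1,0.07],
    [0.67,-0.11,0.07],
    [0.67,-0.13,0.07]
  ],
  "twist": [0.28,0.28,0.28,0.28,0.28]
}}

```text
time: 13.38
tool_pos: [559.1, 176.6, 126.8]
tcp_rot: [-3.141, -0.0, 1.45]
contact_force: [0.8, -0.4, -0.8]
grip_width: 45.9
finger_force: 0.0
```

Emit:
{"fn": "arm_command", "kwargs": {
  "gripper": [66,66,66,66,66],
  "dp": [
    [0.66,-0.15,0.07],
    [0.66,-0.16,0.07],
    [0.66,-0.18,0.07],
    [0.65,-0.19,0.07],
    [0.65,-0.21,0.07]
  ],
  "twist": [0.28,0.28,0.28,0.28,0.28]
}}

```text
time: 14.0
tool_pos: [551.0, 261.2, 118.0]
tcp_rot: [-3.141, -0.0, 1.328]
contact_force: [-0.4, -0.4, 0.2]
grip_width: 65.7
finger_force: 0.0
```

Emit:
{"fn": "arm_command", "kwargs": {
  "gripper": [66,66,66,66,66],
  "dp": [
    [0.64,-0.23,0.07],
    [0.64,-0.24,0.07],
    [0.63,-0.26,0.07],
    [0.62,-0.27,0.07],
    [0.62,-0.29,0.07]
  ],
  "twist": [0.28,0.28,0.28,0.28,0.28]
}}

```text
time: 14.62
tool_pos: [542.7, 345.9, 109.2]
tcp_rot: [-3.141, -0.0, 1.205]
contact_force: [-0.4, -0.8, 0.9]
grip_width: 66.2
finger_force: 0.0
```

Emit:
{"fn": "arm_command", "kwargs": {
  "gripper": [66,66,66,66,66],
  "dp": [
    [0.61,-0.3,0.07],
    [0.6,-0.32,0.07],
    [0.59,-0.33,0.07],
    [0.58,-0.34,0.07],
    [0.58,-0.36,0.07]
  ],
  "twist": [0.28,0.28,0.29,0.28,0.29]
}}

```text
time: 15.25
tool_pos: [534.6, 430.3, 100.4]
tcp_rot: [-3.141, 0.0, 1.081]
contact_force: [-0.9, 0.4, 0.8]
grip_width: 66.1
finger_force: 0.0
```

Run:
```python
from plan import *
o=st();p=o["tool_pos"];y=np.degrees(o["tcp_rot"][2])
out=np.zeros((600,800,3),np.uint8)
for n,(x,yy,w,h),X in(("side",(225,150,80,100),0),("top",(214,166,80,80),400)):
    im=capture(n)[:,:,::-1].copy();cv2.imwrite(f"pics/{n}2.png",im)
    z=zoom(im,x,yy,w,h,5)
    for P,col in((p,(0,0,255)),((535,428.5,49),(0,255,255))):
        q=(proj(n,P)[0]-[x,yy]+.5)*5-.5;cv2.circle(z,tuple(int(round(a)) for a in q),3,col,1)
    out[:z.shape[0],X:X+400]=z[:600,:400]
cv2.imwrite("pics/c4.png",out)
```

```text
t15.25 p [534.6 430.3 100.4] yaw 61.96 F [-0.91  0.43  0.84] w 66.1 ff 0.0
```

View pics/c4.png

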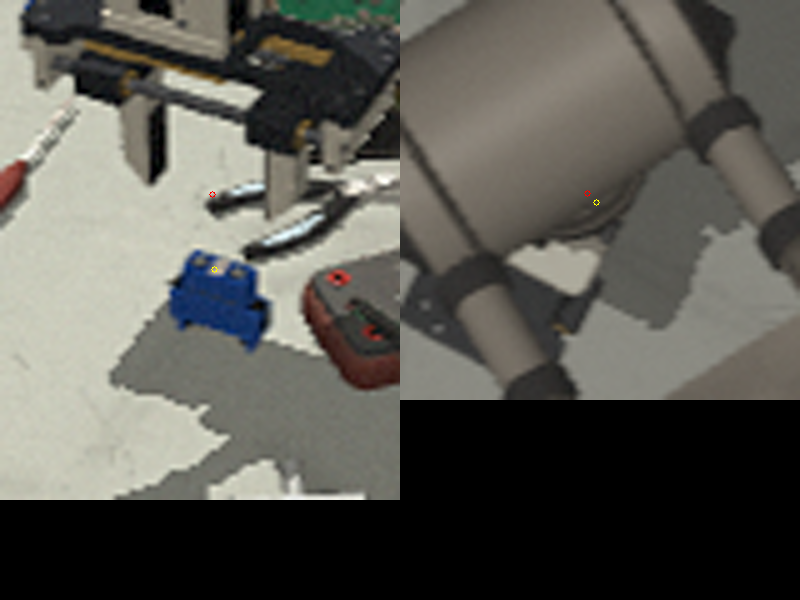

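The side view shows the open fingers straddling the blue block, whose top centre is at (219,267), consistent with the target. The red multimeter's edge at (303,285) is close to the right finger, so I'll check that clearance.

Run:
```python
from h import *
c=np.array([535,429.]);ty=np.array([np.sin(np.radians(62)),-np.cos(np.radians(62))]);tx=np.array([ty[1]*-1,ty[0]])
for z in(10,35):
    for n,box in(("top",(225,120,290,200)),("side",(284,190,350,240))):
        im=cv2.imread(f"pics/{n}0.png");h=cv2.cvtColor(im,cv2.COLOR_BGR2HSV).astype(int)
        m=((h[...,0]<8)|(h[...,0]>172))&(h[...,1]>110)&(h[...,2]>35)
        v,u=np.nonzero(m);k=(u>box[0])&(u<box[2])&(v>box[1])&(v<box[3])
        w=unproj(n,np.c_[u[k],v[k]],z)[:,:2]-c
        a,b=w@ty,w@tx;s=np.abs(b)<12
        print(n,z,k.sum(),"along min",a[s].min() if s.any() else None, "nearest |b|", np.sort(a[np.abs(b)<30])[:3])
```

```text
top 10 36 along min 90.97361976554889 nearest |b| [90.97361977 92.09016176 92.22580073]
side 10 283 along min 62.06796729751432 nearest |b| [44.01445626 48.33260766 50.08817808]
top 35 36 along min 87.67061268237099 nearest |b| [87.67061268 88.76466524 88.89757217]
side 35 283 along min 51.90532507496565 nearest |b| [46.6450311  48.40666561 50.16007834]
```

Emit:
{"fn": "arm_command", "kwargs": {
  "gripper": [54,54,54,54,54],
  "dp": [
    [-0.04,0,0.3],
    [0,0,0.5],
    [0,0,0.5],
    [0,0,0.5],
    [0,0,0.3]
  ],
  "twist": [0,0,0,0,0]
}}

```text
time: 15.98
tool_pos: [534.1, 428.3, 46.8]
tcp_rot: [-3.141, 0.001, 1.082]
contact_force: [0.7, 0.6, 0.5]
grip_width: 54.2
finger_force: 0.0
```

Emit:
{"fn": "arm_command", "kwargs": {
  "gripper": [54,54,54,54,54],
  "dp": [
    [0,0,0.2],
    [0,0,0.2],
    [0,0,0.2],
    [0,0,0],
    [0,0,0]
  ],
  "twist": [0,0,0,0,0]
}}

```text
time: 16.6
tool_pos: [534.6, 428.8, 33.4]
tcp_rot: [3.141, -0.0, 1.082]
contact_force: [-0.1, 0.2, 0.3]
grip_width: 53.8
finger_force: 0.0
```

Straddled with no contact; close on it.

Emit:
{"fn": "arm_command", "kwargs": {
  "gripper": [10,10,10,10,10],
  "dp": [
    [0,0,0],
    [0,0,0],
    [0,0,0],
    [0,0,0],
    [0,0,0]
  ],
  "twist": [0,0,0,0,0]
}}

```text
time: 17.23
tool_pos: [534.7, 428.7, 33.4]
tcp_rot: [3.141, -0.0, 1.082]
contact_force: [-0.8, -0.5, 2.3]
grip_width: 39.5
finger_force: 30.0
```

Emit:
{"fn": "arm_command", "kwargs": {
  "gripper": [10,10,10,10,10],
  "dp": [
    [0,0,0],
    [0,0,-0.2],
    [0,0,-0.8],
    [0,0,-1],
    [0,0,-1]
  ],
  "twist": [0,0,0,0,0]
}}

```text
time: 17.85
tool_pos: [534.5, 428.9, 110.3]
tcp_rot: [3.141, -0.001, 1.082]
contact_force: [0.9, 0.7, -0.8]
grip_width: 39.8
finger_force: 30.0
```

Emit:
{"fn": "arm_command", "kwargs": {
  "gripper": [10,10,10,10,10],
  "dp": [
    [0,0,-1],
    [0,0,-0.6],
    [0,0,0],
    [0,0,0],
    [0,0,0]
  ],
  "twist": [0,0,0,0,0]
}}

```text
time: 18.48
tool_pos: [534.0, 428.4, 146.8]
tcp_rot: [-3.14, 0.002, 1.082]
contact_force: [0.7, -0.5, -1.0]
grip_width: 39.7
finger_force: 30.0
```

```bash
python3 -c "
from plan import *
o=st();print(o['tcp_rot'])
y=62
plan((567,48,148),90.1,25)
"
```

```text
t18.48 p [534.  428.4 146.8] yaw 62.01 F [ 0.71 -0.45 -1.03] w 39.7 ff 29.99994456768036
[-3.14047414e+00  2.08839941e-03  1.08222214e+00]
t18.48 p [534.  428.4 146.8] yaw 62.01 F [ 0.71 -0.45 -1.03] w 39.7 ff 29.99994456768036
dp [[-0.51, 0.33, -0.0], [-0.52, 0.32, -0.0], [-0.53, 0.31, -0.0], [-0.53, 0.3, -0.0], [-0.54, 0.29, -0.0]] twist [np.float64(-0.22), np.float64(-0.22), np.float64(-0.23), np.float64(-0.22), np.float64(-0.23)]
dp [[-0.54, 0.28, -0.0], [-0.55, 0.27, -0.0], [-0.55, 0.26, -0.0], [-0.56, 0.25, -0.0], [-0.56, 0.24, -0.0]] twist [np.float64(-0.22), np.float64(-0.23), np.float64(-0.22), np.float64(-0.23), np.float64(-0.22)]
dp [[-0.57, 0.23, -0.0], [-0.57, 0.22, -0.0], [-0.58, 0.2, -0.0], [-0.58, 0.19, -0.0], [-0.58, 0.18, -0.0]] twist [np.float64(-0.23), np.float64(-0.22), np.float64(-0.23), np.float64(-0.22), np.float64(-0.23)]
dp [[-0.59, 0.17, -0.0], [-0.59, 0.16, -0.01], [-0.59, 0.15, -0.0], [-0.6, 0.13, -0.01], [-0.6, 0.12, -0.0]] twist [np.float64(-0.22), np.float64(-0.23), np.float64(-0.22), np.float64(-0.23), np.float64(-0.22)]
dp [[-0.6, 0.11, -0.01], [-0.6, 0.1, -0.0], [-0.6, 0.09, -0.01], [-0.61, 0.08, -0.0], [-0.61, 0.07, -0.01]] twist [np.float64(-0.23), np.float64(-0.22), np.float64(-0.23), np.float64(-0.22), np.float64(-0.23)]
end [567.1  47.9 148.1] 90.10676133190213 max 0.61 0.23
```

Emit:
{"fn": "arm_command", "kwargs": {
  "gripper": [10,10,10,10,10],
  "dp": [
    [-0.51,0.33,-0.2],
    [-0.52,0.32,-0.2],
    [-0.53,0.31,0],
    [-0.53,0.3,0],
    [-0.54,0.29,0]
  ],
  "twist": [-0.22,-0.22,-0.23,-0.22,-0.23]
}}

```text
time: 19.1
tool_pos: [540.5, 352.0, 157.3]
tcp_rot: [-3.141, 0.001, 1.181]
contact_force: [0.4, -0.5, -0.9]
grip_width: 39.6
finger_force: 30.0
```

Emit:
{"fn": "arm_command", "kwargs": {
  "gripper": [10,10,10,10,10],
  "dp": [
    [-0.54,0.28,0],
    [-0.55,0.27,0],
    [-0.55,0.26,0],
    [-0.56,0.25,0],
    [-0.56,0.24,0]
  ],
  "twist": [-0.22,-0.23,-0.22,-0.23,-0.22]
}}

```text
time: 19.73
tool_pos: [547.3, 276.0, 157.4]
tcp_rot: [-3.141, 0.001, 1.278]
contact_force: [-0.1, -0.2, -0.3]
grip_width: 39.6
finger_force: 30.0
```

Emit:
{"fn": "arm_command", "kwargs": {
  "gripper": [10,10,10,10,10],
  "dp": [
    [-0.57,0.23,0],
    [-0.57,0.22,0],
    [-0.58,0.2,0],
    [-0.58,0.19,0],
    [-0.58,0.18,0]
  ],
  "twist": [-0.23,-0.22,-0.23,-0.22,-0.23]
}}

```text
time: 20.35
tool_pos: [553.9, 199.9, 157.4]
tcp_rot: [-3.14, 0.001, 1.377]
contact_force: [-0.3, 0.6, -0.8]
grip_width: 40.1
finger_force: 30.0
```

Emit:
{"fn": "arm_command", "kwargs": {
  "gripper": [10,10,10,10,10],
  "dp": [
    [-0.59,0.17,0],
    [-0.59,0.16,0],
    [-0.59,0.15,0],
    [-0.6,0.13,0],
    [-0.6,0.12,0]
  ],
  "twist": [-0.22,-0.23,-0.22,-0.23,-0.22]
}}

```text
time: 20.98
tool_pos: [560.4, 123.7, 157.5]
tcp_rot: [-3.14, 0.0, 1.475]
contact_force: [0.4, -0.0, -0.1]
grip_width: 39.9
finger_force: 30.0
```

Emit:
{"fn": "arm_command", "kwargs": {
  "gripper": [10,10,10,10,10],
  "dp": [
    [-0.6,0.11,0],
    [-0.6,0.1,0],
    [-0.6,0.09,0],
    [-0.6,0.08,0],
    [-0.5,0.07,0]
  ],
  "twist": [-0.23,-0.22,-0.23,-0.22,-0.23]
}}

```text
time: 21.6
tool_pos: [567.4, 50.6, 157.5]
tcp_rot: [-3.14, 0.0, 1.573]
contact_force: [-0.3, 0.2, 0.0]
grip_width: 39.8
finger_force: 30.0
```

Emit:
{"fn": "arm_command", "kwargs": {
  "gripper": [10,10,10,10,10],
  "dp": [
    [0,0,0.8],
    [0,0,1],
    [0,0,1],
    [0,0,0.8],
    [0,0,0.4]
  ],
  "twist": [0,0,0,0,0]
}}

```text
time: 22.22
tool_pos: [566.8, 51.2, 56.6]
tcp_rot: [-3.139, -0.0, 1.573]
contact_force: [-0.2, 0.3, -0.5]
grip_width: 39.5
finger_force: 30.0
```

Run:
```python
from ov import *
from plan import st
o=st();p=o["tool_pos"];v=np.load("panel.npy")
im=capture("side")[:,:,::-1].copy();cv2.imwrite("pics/side3.png",im)
x,y,w,h,k=262,285,66,60,9
pose=(p[0],p[1],o["tcp_rot"][2]-np.pi/2)
f=p[2]-33.4
z=zoom(im,x,y,w,h,k)
def poly(ps,L,col):
    q=(proj("side",W(ps,L))-[x,y]+.5)*k-.5;cv2.polylines(z,[np.round(q*16).astype(np.int32)],True,col,1,cv2.LINE_AA,4)
poly(pose,[(-20,-9,f+49),(20,-9,f+49),(20,-9,f+29),(-20,-9,f+29)],(255,255,0))
poly(pose,[(-28,-9,f+29),(28,-9,f+29),(28,-9,f),(-28,-9,f)],(255,255,0))
poly((567.0,v[1],v[2]),box(-20,20,-121,-67,53),(0,255,255))
poly((567.0,v[1],v[2]),[(-17.5,-67,13),(17.5,-67,13),(17.5,0,13),(-17.5,0,13)],(0,255,255))
cv2.imwrite("pics/c5.png",z);print(z.shape)
```

```text
t22.23 p [566.8  51.2  56.6] yaw 90.11 F [-0.21  0.29 -0.55] w 39.5 ff 29.999838173389435
(540, 594, 3)
```

View pics/c5.png

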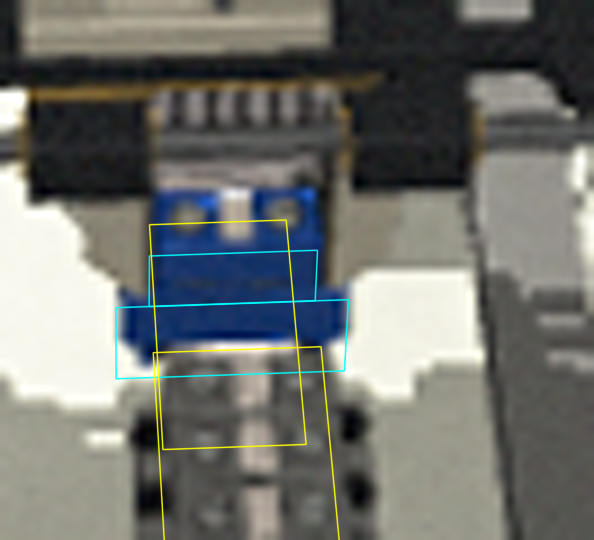

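Run:
```python
from h import *
im=cv2.imread("pics/side3.png");g=im.mean(2).astype(int)
np.set_printoptions(linewidth=250)
print("cols",np.arange(272,308))
for r in list(range(305,319)):print(r,im[r,272:308,0]-0*g[r,272:308], )
print()
for r in range(323,350):print(r,g[r,272:308])
# expected px
for X in(566.8,):
    for P in((X,51.2-9,72.2),(X,51.2+9,72.2),(X-20,42.2,72.2),(X+20,42.2,72.2),(X-28,42.2,45),(X+28,42.2,45)):print("blue",P,proj("side",P)[0].round(2))
for y in(28,10,-8,-26):print("grey",y,proj("side",[(567-20,y,53),(567,y,53),(567+20,y,53),(567-28,y,30),(567+28,y,30)]).round(2).tolist())
```

```text
cols [272 273 274 275 276 277 278 279 280 281 282 283 284 285 286 287 288 289 290 291 292 293 294 295 296 297 298 299 300 301 302 303 304 305 306 307]
305 [ 27  29  33  32  24  22  38  95 149 141 143 136 138 138 136 130 117 117 115 104 124 117  84  55  60  46  37  87 106  20  18  28  25  24  26  21]
306 [ 27  19  25  25  23  26  32  86 133 129 124 123 128 135 182 232 226 196 114 113 117 123 117 149 185  41  29  90 111  67  65  68  73  67  85 111]
307 [ 63  70  68  78  94  81  67  86 117 108 116 122 178 199 164 166 166 147  96 119 116 102  93 100 130  49  38  95 119 114 110 109 113 112 124 136]
308 [117 110 114 115 115 107  65  90 113  83 107 106 117 122 134 154 149 136  92 103 104  92  82  81 109  49  47  97 119 120 117 119 114 118 124 139]
309 [114 118 119 113 118 110  65  92 113  80 118 114  95  92 121 151 155 146 122 106  89 119 105  81 119  77  46 107 118 112 120 117 115 116 119 138]
310 [114 113 115 116 117 104  63  90 113  86  84  86  87 116 114 155 155 144 119 113  93  95  89 114 119  75  42 100 115 116 115 111 113 119 130 136]
311 [110 117 116 120 117 103  67  84 123 117 120 
[... 5136 characters left out ...]
  62  63  58  70  77  81  73  72  69  66  69  72 107 150 147 147]
blue (566.8, 42.2, 72.2) [287.42 312.63]
blue (566.8, 60.2, 72.2) [286.92 305.78]
blue (546.8, 42.2, 72.2) [278.07 312.94]
blue (586.8, 42.2, 72.2) [296.76 312.33]
blue (538.8, 42.2, 45) [274.36 320.66]
blue (594.8, 42.2, 45) [300.08 319.82]
grey 28 [[278.45, 323.85], [287.78, 323.54], [297.1, 323.23], [274.73, 330.26], [300.47, 329.4]]
grey 10 [[278.85, 331.02], [288.3, 330.71], [297.75, 330.39], [275.08, 337.41], [301.16, 336.53]]
grey -8 [[279.25, 338.39], [288.84, 338.07], [298.41, 337.75], [275.43, 344.76], [301.86, 343.86]]
grey -26 [[279.67, 345.96], [289.39, 345.63], [299.1, 345.31], [275.79, 352.31], [302.58, 351.39]]
```

Comparing the blue block (centre 288.1 in the image, at known tool x 566.8) with the grey labels (289.5–290.7) puts the rail centre at x ≈ 568.8. I'll shift +1.5 mm and lower.

Emit:
{"fn": "arm_command", "kwargs": {
  "gripper": [10,10,10,10,10],
  "dp": [
    [0,0.06,0],
    [0,0,0.2],
    [0,0,0.14],
    [0,0,0],
    [0,0,0]
  ],
  "twist": [0,0,0,0,0]
}}

```text
time: 22.9
tool_pos: [569.3, 51.2, 49.8]
tcp_rot: [3.141, 0.0, 1.573]
contact_force: [-0.4, -0.2, -2.0]
grip_width: 40.2
finger_force: 30.0
```

Emit:
{"fn": "arm_command", "kwargs": {
  "gripper": [10,10,10,10,10],
  "dp": [
    [0,0,0.04],
    [0,0,0.04],
    [0,0,0.04],
    [0,0,0],
    [0,0,0]
  ],
  "twist": [0,0,0,0,0]
}}

```text
time: 23.52
tool_pos: [569.2, 51.2, 46.7]
tcp_rot: [3.142, 0.0, 1.573]
contact_force: [-0.0, 1.0, -1.2]
grip_width: 39.5
finger_force: 30.0
```

Emit:
{"fn": "arm_command", "kwargs": {
  "gripper": [10,10,10,10,10],
  "dp": [
    [0,-0.01,0.03],
    [0,0,0.03],
    [0,0,0.03],
    [0,0,0.03],
    [0,0,0]
  ],
  "twist": [0,0,0,0,0]
}}

```text
time: 24.15
tool_pos: [568.8, 51.3, 43.7]
tcp_rot: [-3.141, 0.0, 1.573]
contact_force: [-0.8, -0.1, 0.4]
grip_width: 39.6
finger_force: 30.0
```

The feet straddle the rail: there was no contact at rail-top height. Now press.

Emit:
{"fn": "arm_command", "kwargs": {
  "gripper": [10,10,10,10,10],
  "dp": [
    [0,0,0.04],
    [0,0,0.04],
    [0,0,0.04],
    [0,0,0],
    [0,0,0]
  ],
  "twist": [0,0,0,0,0]
}}

```text
time: 24.78
tool_pos: [568.8, 51.2, 40.4]
tcp_rot: [-3.141, 0.0, 1.573]
contact_force: [-0.1, 0.5, 0.7]
grip_width: 39.7
finger_force: 30.0
```

Emit:
{"fn": "arm_command", "kwargs": {
  "gripper": [10,10,10,10,10],
  "dp": [
    [0,0,0.02],
    [0,0,0.02],
    [0,0,0.02],
    [0,0,0],
    [0,0,0]
  ],
  "twist": [0,0,0,0,0]
}}

```text
time: 25.4
tool_pos: [568.7, 51.2, 38.9]
tcp_rot: [-3.141, 0.0, 1.573]
contact_force: [-0.5, 0.4, -4.3]
grip_width: 39.6
finger_force: 30.0
```

Emit:
{"fn": "arm_command", "kwargs": {
  "gripper": [10,10,10,10,10],
  "dp": [
    [0,0,0.02],
    [0,0,0.02],
    [0,0,0.02],
    [0,0,0.02],
    [0,0,0]
  ],
  "twist": [0,0,0,0,0]
}}

```text
time: 26.02
tool_pos: [569.1, 51.2, 37.3]
tcp_rot: [3.141, 0.0, 1.573]
contact_force: [-0.8, -1.3, -1.8]
grip_width: 39.6
finger_force: 30.0
```

Emit:
{"fn": "arm_command", "kwargs": {
  "gripper": [10,10,10,10,10],
  "dp": [
    [0,0,0.03],
    [0,0,0.03],
    [0,0,0.03],
    [0,0,0],
    [0,0,0]
  ],
  "twist": [0,0,0,0,0]
}}

```text
time: 26.65
tool_pos: [569.1, 51.2, 37.1]
tcp_rot: [3.14, 0.0, 1.573]
contact_force: [-5.9, 0.4, 16.2]
grip_width: 39.8
finger_force: 30.0
```

Hard stop at z = 37.1 (expected 37.2) with 16 N. I'll press slightly more, relax, open and lift.

Emit:
{"fn": "arm_command", "kwargs": {
  "gripper": [10,10,10,10,10],
  "dp": [
    [0,0,0.04],
    [0,0,0],
    [0,0,-0.05],
    [0,0,-0.06],
    [0,0,0]
  ],
  "twist": [0,0,0,0,0]
}}

```text
time: 27.28
tool_pos: [569.2, 51.2, 37.2]
tcp_rot: [3.141, 0.0, 1.573]
contact_force: [-2.2, 1.1, 6.5]
grip_width: 39.8
finger_force: 30.0
```

Emit:
{"fn": "arm_command", "kwargs": {
  "gripper": [56,56,56,56,56],
  "dp": [
    [0,0,0],
    [0,0,0],
    [0,0,0],
    [0,0,0],
    [0,0,0]
  ],
  "twist": [0,0,0,0,0]
}}

```text
time: 27.9
tool_pos: [568.9, 51.2, 36.6]
tcp_rot: [-3.142, 0.0, 1.573]
contact_force: [0.1, -0.3, -0.3]
grip_width: 55.9
finger_force: 0.0
```

Emit:
{"fn": "arm_command", "kwargs": {
  "gripper": [56,56,56,56,56],
  "dp": [
    [0,0,-0.2],
    [0,0,-0.6],
    [0,0,-1],
    [0,0,-1],
    [0,0,-1]
  ],
  "twist": [0,0,0,0,0]
}}

```text
time: 28.52
tool_pos: [569.1, 51.2, 133.8]
tcp_rot: [3.14, 0.0, 1.573]
contact_force: [-0.1, -0.1, 0.1]
grip_width: 56.0
finger_force: 0.0
```

Emit:
{"fn": "arm_command", "kwargs": {
  "gripper": [56,56,56,56,56],
  "dp": [
    [-0.8,0,-1],
    [-1,0,-1],
    [-1,0,-0.5],
    [-1,0,0],
    [-1,0,0]
  ],
  "twist": [0,0,0,0,0]
}}

```text
time: 29.15
tool_pos: [569.2, -69.6, 195.8]
tcp_rot: [3.14, 0.001, 1.573]
contact_force: [0.8, 0.5, -0.2]
grip_width: 56.2
finger_force: 0.0
```

Emit:
{"fn": "arm_command", "kwargs": {
  "gripper": [56,56,56,56,56],
  "dp": [
    [-1,-1,0],
    [-1,-1,0],
    [-1,-1,0],
    [-1,-1,0],
    [-1,-1,0]
  ],
  "twist": [0,0,0,0,0]
}}

```text
time: 29.78
tool_pos: [443.7, -194.8, 195.5]
tcp_rot: [3.14, 0.001, 1.573]
contact_force: [0.5, 0.8, -0.0]
grip_width: 56.1
finger_force: 0.0
```

Run:
```python
from ov import *
from plan import st
st();v=np.load("panel.npy")
out=np.zeros((600,800,3),np.uint8)
for n,(x,y,w,h,k),X in(("side",(245,250,80,110,5),0),("top",(318,160,120,70,10/3),400)):
    im=capture(n)[:,:,::-1].copy();cv2.imwrite(f"pics/{n}4.png",im)
    z=zoom(im,x,y,w,h,k);out[:z.shape[0],X:X+400]=z[:600,:400]
t0=cv2.imread("pics/top0.png");z=zoom(t0,318,160,120,70,10/3);out[250:250+z.shape[0],400:]=z
cv2.imwrite("pics/c6.png",out)
```

```text
t29.77 p [ 443.7 -194.8  195.5] yaw 90.11 F [ 0.47  0.84 -0.01] w 56.1 ff 0.0
```

View pics/c6.png

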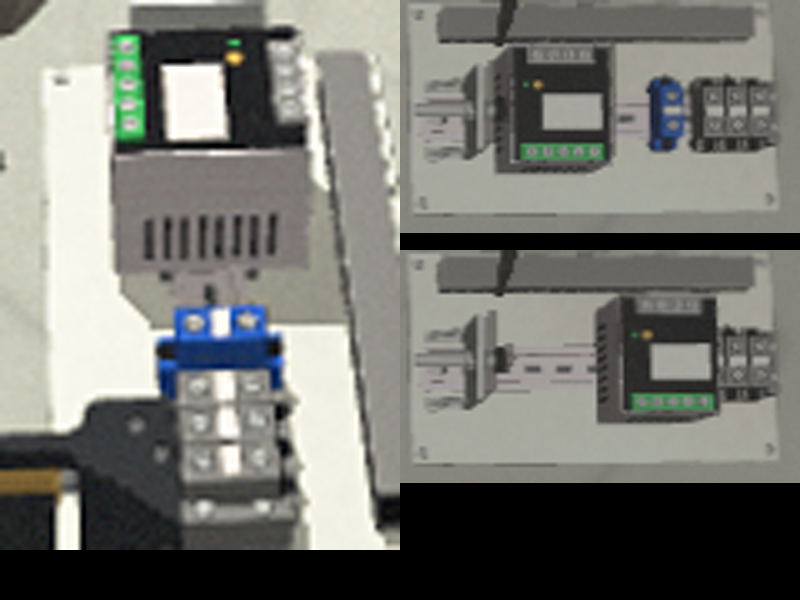

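The blue block sits at (667,115) in the top view, in line with the grey blocks and level with them. The supply stands at the stop and the greys have not moved, so I'm handing in.

```bash
python3 -c "
from plant import *
print(close_job())"
```

```text
the job is handed in; nothing more can be done
None
```

The job is handed in, with no verdict returned: the supply was pushed against the stop bolt at about 9 N, the blue block was pressed to a hard stop on the rail at the expected height, and the last pictures show the grey blocks in place.

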